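# Take the orange pencil tin out of the middle of the stack

### The arm

A 6-joint arm with a two-finger parallel gripper is mounted at the origin on the work surface. World frame = base frame: x ahead of the robot, y to its left, z up, the work surface at z = 0. Lengths are in m, angles in rad, forces in N, time in s.
With the tool pointing down it reaches from about 0.3 to 0.875 m from the base axis. Payload 6.4 kg.
Tool frame: the origin (TCP) lies between the finger pads; the fingertips stand 25 mm ahead of it and the grasp point (between the pads) lies 6 mm ahead of it; z points along the fingers, y is the line along which they close (so a half turn about z gives the same grasp; the last joint's range is limited). The gripper opens to 85 mm and grips with 20 to 120 N. Pads are 22 mm wide; open, the fingers measure 114 mm over their backs; the gripper's body (76 mm by 85 mm) begins 54 mm behind the grasp point. The pads swing forward as they close: fully open they stand 13 mm farther back than shut.
Start: joints at [0.977, 0.181, 1.607, -0, 1.354, -0.206], TCP at [0.217, 0.532, 0.223] pointing down, gripper open.
Joint ranges: [-2.99, 2.99], [-0.89, 2.07], [0.3, 2.58], [-1.14, 4.28], [0, 2.63], [-3.12, 3.12]. Speed limits (rad/s): [2.57, 2.57, 3.01, 3.14, 3.14, 3.14].

### API

Orientations are given as a unit quaternion [w, x, y, z].
In Python, from bench import ctrl gives the robot as it stands.
- The arm moves only by the tool servo_tool, never from a script. Its argument "series" is text: rows parted by semicolons, each of 7 numbers parted by spaces: the gripper command: -1 is fully open, 1 is shut, values between are in proportion, then the shift along the tool's x, y, z in m, then the turn, a rotation vector about the tool's x, y, z in degrees. A call has 1 to 12 rows; each row is the pose to reach, as a shift and turn from the pose commanded when the call began, along the tool's axes at that moment; what a row does not reach only later rows make up. A row lasts 1/12 s, in which the tool goes at most 41.7 mm and 7.16 degrees, less where a joint would pass 70% of its speed; a pose out of reach is approached as far as the arm can. A call with a gripper value outside its range is refused whole. The fingers move at their own pace and stop on an object; the grip force is fixed at half the most. Time passes only in rows, so rows that repeat a pose let the fingers close. It gives the time, the measured TCP pose, the force, the opening and the grip force at its end, in the units of the state.
- ctrl.get_obs(): the state, without advancing time (a new reading comes with each control period).
- ctrl.camera(name): name is "side" or "top" or "wrist"; returns a dict with "img" (384x512x3 uint8, red, green, blue), "z_map" (384x512 float32, m along the optical axis (not along the pixel's ray), 0 where there is no reading), "fovy" (degrees; the focal length in pixels is half the picture's height over the tangent of half this angle, whatever the lens; pixels are square), "cx", "cy" (the principal point, pixels), "extrinsics" (4x4, takes a point from camera to world coordinates); the wrist camera has in their place "T_tool_cam" (4x4, takes a point from camera to tool coordinates, whose origin is the TCP and whose axes are the flange's). Camera axes: x right, y down, z forward; pixel columns grow to the right and rows downward; lengths in m; the calibration is good to about 2 mm. A picture is of the moment at which its call begins: read the wrist's pose just before it.
- ctrl.hand_in(): hands the job in; it is judged then, once.
The state is a dict: "time_s": time; "q": joint angles; "dq": joint speeds; "joint_efforts": joint torques, N m; "eef_pos": TCP position; "eef_rot": TCP orientation; "wrist_force": force on the tool from outside, world axes, zero at the start; "torque": the same for the moment, N m; "opening": opening from 0.0 (shut) to 1.0 (fully open); "grasp_force": force on a finger pad.
Only numpy, scipy, OpenCV 4.12 (cv2) and the standard library are available. Lean on these libraries where they do the work, as an engineer would, in place of code of your own. Each camera call takes 0.05 s, during which the arm holds its last target. There are 200 camera calls.

### The job

A customer at the stationery counter wants the orange pencil tin, which is in the middle of a stack: lift the blue tin off and set it down on the bare half of the cork mat, then lay the orange tin flat in the white tray on the other half, and finally put the blue tin back squarely on top of the white one. Keep the tins level, let go of each one where you set it down, and leave the white tin where it stands.

Things in the scene. Friction and masses are not known exactly. Their poses are not given: they have to be found in the camera images.
- upper_tin: Blue closed pencil tin, rigid, 160 mm long (its x), 54 wide (its y), 40 high (its z, up), 0.2 kg; origin at the centre of its underside. At the start it lies on top of the stack, on the orange tin, roughly lined up with it (within about 10 mm and 5 degrees).
- wanted_tin: Orange closed pencil tin, rigid, 160 mm long (its x), 54 wide (its y), 40 high (its z, up), 0.2 kg; origin at the centre of its underside. At the start it is the middle one of the stack, between the blue and the white tin.
- lower_tin: White closed pencil tin, rigid, 160 mm long (its x), 54 wide (its y), 40 high (its z, up), 0.2 kg; origin at the centre of its underside. Bottom of the stack, loose on a wooden riser 12 mm high. A second stack of three such tins (black, yellow, green upward) stands on its own riser at least 200 mm away and has no part in this; nothing within the arm's way is taller than the stacks (132 mm).
- order_mat: Cork mat fixed on the counter (z = 0), 250 (its x) x 280 (its y) x 4 mm; origin at its underside's centre, z up. On its -y half a fixed white tray, centre x = 0, y = -70 mm, inside 210 (x) x 120 mm (y), floor 7 mm and rim 15 mm above the origin. Its +y half is bare, middle x = 0, y = +70 mm, surface 4 mm above the origin.
There are look-alikes about, which are no part of the job. What is shaped like the lower_tin but purple is not meant.

How it is judged:
On the way, in this order (a step that is already met when the one before it is completed fails the run):
1. the blue tin has been set down flat on the bare half of the mat and let go (x of upper_tin in the frame of order_mat between -0.13 and 0.13 m and y of upper_tin in the frame of order_mat between 0.015 and 0.15 m and z of upper_tin in the frame of order_mat between -0.002 and 0.014 m and linear speed of upper_tin below 0.03 m/s and contact force between the fingers and upper_tin below 0.1 N and angle between upper_tin's own z axis and vertical below 0.12 rad), for 0.2 s.
2. the orange tin lies flat in the white tray and has been let go (x of wanted_tin in the frame of order_mat between -0.04 and 0.04 m and y of wanted_tin in the frame of order_mat between -0.115 and -0.025 m and z of wanted_tin in the frame of order_mat between 0.002 and 0.014 m and linear speed of wanted_tin below 0.03 m/s and contact force between the fingers and wanted_tin below 0.1 N and angle between wanted_tin's own z axis and vertical below 0.12 rad), for 0.2 s.
At the end, for the whole second after the job is handed in: The blue tin lies flat on the white one, its centre within 20 mm and its long side within 12 degrees of the white one's; the orange tin lies flat on the floor of the white tray; the white tin is within 20 mm of where it was; all are at rest and released (all of step 2 and horizontal distance between upper_tin and lower_tin below 0.02 m and angle between the x axis of upper_tin and the x axis of lower_tin, either way round below 0.21 rad and z of upper_tin in the frame of lower_tin between 0.034 and 0.046 m and linear speed of upper_tin below 0.03 m/s and contact force between the fingers and upper_tin below 0.1 N and angle between each of upper_tin, lower_tin's own z axis and vertical below 0.12 rad and distance of lower_tin from where it was at the start of the episode below 0.02 m); the robot touches nothing.
It fails at once if the blue or the orange tin is tipped by more than 30 degrees (angle between any of upper_tin, wanted_tin's own z axis and vertical above 0.52 rad).
It also fails if it takes over 72 s, if anything falls off the work surface, if the arm or the gripper's body presses on something with over 40 N, if the wrist force passes 120 N, or if a joint passes its speed limit or range.

## Working session

There is one attempt and no reset: what is moved stays moved. The work goes in short steps, Python scripts to look and compute and a tool call to move; the robot and the scene stay as the last step left them, time stands still between calls to the robot, and variables do not carry over. Pictures are saved under pics/ and viewed, at most 10 in all, crops included, and the job is handed in when it is done.

Besides the shell and the picture viewer there is one more tool, called by a JSON object that holds its "op" and its "data". servo_tool: Moves the arm, as the interface text tells. Its arguments: {"type":"object","properties":{"series":{"type":"string"}},"required":["series"]}

```bash
mkdir -p pics
cat > h.py <<'E'
import numpy as np, cv2
from bench import ctrl
from scipy.spatial.transform import Rotation as R
def cloud(c):
    z=c["z_map"]; h,w=z.shape; f=h/2/np.tan(np.radians(c["fovy"])/2)
    v,u=np.mgrid[:h,:w]
    P=np.dstack([(u-c["cx"])*z/f,(v-c["cy"])*z/f,z])
    T=c["extrinsics"]; W=P@T[:3,:3].T+T[:3,3]; W[z==0]=np.nan
    return W
E
python3 - <<'E'
from h import *
a=ctrl.camera("top");b=ctrl.camera("side")
np.savez("c.npz",t=a["img"],s=b["img"],tw=cloud(a),sw=cloud(b))
cv2.imwrite("pics/top.png",a["img"][:,:,::-1]);cv2.imwrite("pics/side.png",b["img"][:,:,::-1])
print({k:v for k,v in a.items() if k not in("img","z_map")});print(b["extrinsics"]);print(ctrl.get_obs())
E
```

```text
{'fovy': 55.56972934516548, 'cx': 257.9576560850356, 'cy': 189.90676074348002, 'extrinsics': array([[ 0.02045124, -0.98324961,  0.18111311,  0.23554286],
       [-0.99978926, -0.01978921,  0.00546178, -0.00103035],
       [-0.00178621, -0.18118664, -0.98344711,  1.01109944],
       [ 0.        ,  0.        ,  0.        ,  1.        ]])}
[[ 0.87137224 -0.31877336  0.37295302 -0.06452217]
 [-0.49038322 -0.5421456   0.68235068 -0.83144535]
 [-0.01532038 -0.77747135 -0.62873173  0.84461147]
 [ 0.          0.          0.          1.        ]]
{'time_s': 0.1, 'q': array([ 9.76692756e-01,  1.81491713e-01,  1.60790135e+00,  1.17751404e-05,
        1.35383078e+00, -2.06325737e-01]), 'dq': array([-0.001593  , -0.000964  , -0.00229432,  0.00030984, -0.00018418,
       -0.00191093]), 'joint_efforts': array([ 3.77252545e-04, -4.45873654e+01, -3.52238703e+01, -3.72391369e-04,
        4.01185127e-03, -1.92421362e-05]), 'eef_pos': array([0.21712453, 0.53187235, 0.22246345]), 'eef_rot': array([-3.23063756e-04,  1.92677574e-01,  9.81261783e-01, -7.48906305e-04]), 'wrist_force': array([ 0.15617519, -0.34101502, -0.46686345]), 'torque': array([-0.02521915, -0.04617641,  0.02823944]), 'grasp_force': 0.0, 'opening': 0.9976490138017311}
```

View pics/top.png

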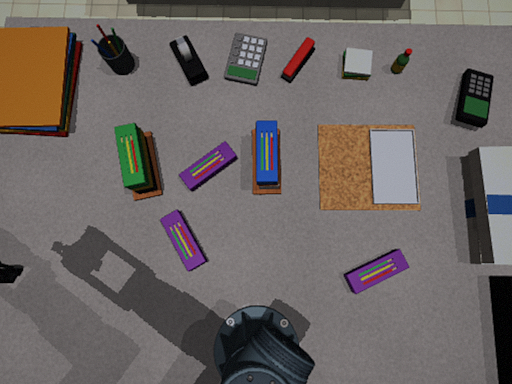

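View pics/side.png

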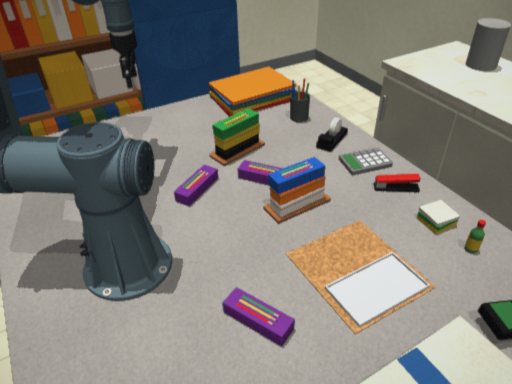

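Stack candidates in the top view: blue-topped stack (266,152), green-topped stack (131,157), and single purple look-alike tins at (208,165), (183,239) and (377,271). I choose the blue-topped one: side view shows blue (298,172), orange (298,192), white (298,206). The mat is at (370,167) with its tray on the right (394,166), so the bare half is (345,167).

```bash
cat > m.py <<'E'
from h import *
def rect(W,m,lab):
    P=W[m]; P=P[~np.isnan(P[:,0])]
    z=np.median(P[:,2]); P=P[abs(P[:,2]-z)<.006]
    (c,s,a)=cv2.minAreaRect((P[:,:2]*1000).astype(np.float32))
    if s[0]<s[1]: a+=90; s=s[::-1]
    print(lab,len(P),"c",np.round(c,1),"size",np.round(s,1),"long ang",round((a+90)%180-90,1),"z",round(z*1000,1))
def hsv(i): return cv2.cvtColor(i,cv2.COLOR_RGB2HSV).astype(int)
def box(sh,u0,u1,v0,v1):
    m=np.zeros(sh,bool); m[v0:v1,u0:u1]=1; return m
E
python3 - <<'E'
from m import *
d=np.load("c.npz");H=hsv(d["t"]);W=d["tw"];sh=H.shape[:2]
z=W[...,2]
rect(W,box(sh,245,290,110,200)&(z>.115),"blue top")
S=d["sw"];HS=hsv(d["s"]);b=box(sh,255,340,150,225)
rect(S,b&(S[...,2]>.127),"blue side")
hh=HS[...,0]
for n,lo,hi,s in(("blue",.094,.126,1),("orange",.056,.088,1),("white",.016,.048,1)):
    m=b&(S[...,2]>lo)&(S[...,2]<hi); P=S[m]
    q=P[:,:2]*1000
    (c,s,a)=cv2.minAreaRect(q.astype(np.float32)); print(n,len(q),np.round(c,1),np.round(s,1),round(a,1), "rgb",np.median(d["s"][m],0))
    hull=cv2.approxPolyDP(cv2.convexHull(q.astype(np.float32)),8,True); print(np.round(hull[:,0]).tolist())
rect(W,box(sh,310,428,118,215)&(z>.0025)&(z<.03)&((H[...,1]>70)|(W[...,2]>.0055)),"mat")
rect(W,box(sh,365,425,122,210)&(H[...,1]<60)&(H[...,2]>120),"tray")
rect(W,box(sh,315,368,118,215)&(H[...,1]>80),"bare")
rect(W,box(sh,175,240,138,192)&(z>.03),"purple near")
cv2.imwrite("pics/crop.png",cv2.resize(d["s"][140:340,230:440,::-1],None,fx=3,fy=3)[:600,:800])
E
```

```text
blue top 1308 c [500.1 -15.3] size [160.   52.3] long ang 1.2 z 132.2
blue side 727 c [499.6 -16.8] size [161.1  57.9] long ang 1.4 z 134.5
blue 505 [493.4 -39.9] [ 57.  168.6] 73.0 rgb [22. 49. 93.]
[[582.0, -38.0], [421.0, 12.0], [426.0, -49.0]]
orange 456 [500.  -41.9] [ 52.7 168. ] 76.4 rgb [135.  68.  23.]
[[588.0, -36.0], [424.0, -0.0], [431.0, -52.0]]
white 800 [573.7  28.2] [258.7 300. ] 72.7 rgb [131.  114.  110.5]
[[755.0, 107.0], [481.0, 193.0], [452.0, 141.0], [415.0, 8.0], [412.0, -54.0], [598.0, -51.0]]
mat 6940 c [ 501.3 -309.4] size [325.7 271.9] long ang -87.0 z 6.1
tray 3282 c [ 503.4 -390.4] size [255.6 171.6] long ang 0.8 z 7.2
bare 4149 c [ 495.2 -237.9] size [248.4 144.7] long ang 0.5 z 4.4
purple near 1112 c [483.5 146.1] size [160.1  54.9] long ang -51.2 z 40.1
```

View pics/crop.png

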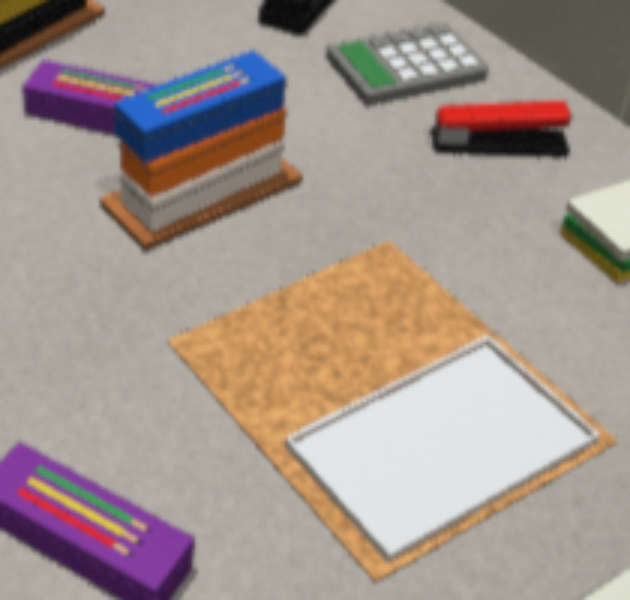

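The crop confirms it: blue over orange over white on the riser at crop (200,130), with the purple tins lying apart from it. The mat's bare half is at (290,340) and the tray at (440,445). Measured sizes and heights agree with the given ones (160x52, top at 132 mm).

```bash
cat > g.py <<'E'
from h import *
def go(x,y,z,ydir):  # world target (m), tool-y heading in deg
    o=ctrl.get_obs(); w,a,b,c=o["eef_rot"]; r=R.from_quat([a,b,c,w]); p=o["eef_pos"]
    t=np.radians(ydir); Y=np.array([np.cos(t),np.sin(t),0]);Z=np.array([0,0,-1.]);X=np.cross(Y,Z)
    rt=R.from_matrix(np.c_[X,Y,Z])
    print("shift mm",np.round(r.inv().apply(np.array([x,y,z])-p)*1000,1),"turn",np.round((r.inv()*rt).as_rotvec(degrees=True),1),"at",np.round(p,4))
E
python3 - <<'E'
from m import *; from g import go
d=np.load("c.npz");H=hsv(d["t"]);W=d["tw"];sh=H.shape[:2]
m=(box(sh,312,425,118,215)&(H[...,0]<25)&(H[...,1]>90)).astype(np.uint8)
n,l,s,_=cv2.connectedComponentsWithStats(m); rect(W,l==1+s[1:,4].argmax(),"cork")
go(.500,-.016,.200,91.2)
E
```

```text
cork 4858 c [ 495.4 -306.6] size [282.1 249.3] long ang -88.9 z 4.4
shift mm [-469.  -400.2   22.9] turn [ -0.1  -0.  -23.4] at [0.2171 0.5319 0.2225]
```

{"op": "servo_tool", "data": {"series": "-1 -0.469 -0.400 0.023 0 0 -23.4;-1 -0.469 -0.400 0.023 0 0 -23.4;-1 -0.469 -0.400 0.023 0 0 -23.4;-1 -0.469 -0.400 0.023 0 0 -23.4;-1 -0.469 -0.400 0.023 0 0 -23.4;-1 -0.469 -0.400 0.023 0 0 -23.4;-1 -0.469 -0.400 0.023 0 0 -23.4;-1 -0.469 -0.400 0.023 0 0 -23.4;-1 -0.469 -0.400 0.023 0 0 -23.4;-1 -0.469 -0.400 0.023 0 0 -23.4;-1 -0.469 -0.400 0.023 0 0 -23.4;-1 -0.469 -0.400 0.023 0 0 -23.4"}}

```text
time_s: 1.1
eef_pos: [0.4429, 0.0945, 0.2049]
eef_rot: [0.0, -0.01, 1.0, 0.0]
wrist_force: [1.3, 0.7, 0.2]
opening: 1.001
grasp_force: 0.0
```

```bash
python3 -c "
from g import *
go(.5,-.016,.2,91.2);print(ctrl.get_obs()['q'].round(2))"
```

```text
shift mm [ -54.8 -111.7    4.9] turn [ 0.  0. -0.] at [0.4429 0.0945 0.2049]
[-0.05 -0.08  1.92  0.    1.3  -1.64]
```

{"op": "servo_tool", "data": {"series": "-1 -0.055 -0.112 0.005 0 0 0;-1 -0.055 -0.112 0.005 0 0 0;-1 -0.055 -0.112 0.005 0 0 0;-1 -0.055 -0.112 0.005 0 0 0;-1 -0.055 -0.112 0.005 0 0 0;-1 -0.055 -0.112 0.005 0 0 0"}}

```text
time_s: 1.6
eef_pos: [0.4994, -0.0143, 0.1994]
eef_rot: [-0.001, -0.01, 1.0, 0.0]
wrist_force: [0.2, 0.3, 0.1]
opening: 1.001
grasp_force: 0.0
```

```bash
python3 -c "
from g import *
go(.5,-.016,.126,91.2)
c=ctrl.camera('wrist');print(c['T_tool_cam'].round(3));cv2.imwrite('pics/w1.png',c['img'][:,:,::-1])"
```

```text
shift mm [-0.7 -1.8 73.4] turn [ 0.  -0.1 -0.1] at [ 0.4994 -0.0143  0.1994]
[[ 0.    -0.956 -0.294  0.076]
 [ 1.     0.    -0.    -0.   ]
 [ 0.001 -0.294  0.956 -0.151]
 [ 0.     0.     0.     1.   ]]
```

View pics/w1.png

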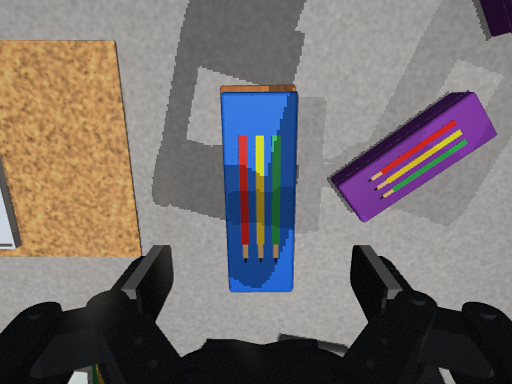

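The blue tin is centred at column 260 between the fingers (edges about 161 and 362), with the purple one clear at (415,155). I descend and grip.

{"op": "servo_tool", "data": {"series": "-1 0 0 0.030 0 0 0;-1 0 0 0.055 0 0 0;-1 0 0 0.068 0 0 0;-1 0 0 0.073 0 0 0;-1 0 0 0.073 0 0 0;0 0 0 0.073 0 0 0;1 0 0 0.073 0 0 0;1 0 0 0.073 0 0 0;1 0 0 0.073 0 0 0;1 0 0 0.073 0 0 0;1 0 0 0.073 0 0 0;1 0 0 0.073 0 0 0"}}

```text
time_s: 2.65
eef_pos: [0.5001, -0.0144, 0.1272]
eef_rot: [0.0, -0.01, 1.0, -0.0]
wrist_force: [0.5, 1.0, 0.0]
opening: 0.005
grasp_force: 0.0
```

The gripper reads fully shut with no force, which a 54 mm tin should have prevented. I look before doing anything else.

```bash
python3 -c "
from h import *
w=ctrl.camera('wrist')['img'];s=ctrl.camera('side');np.save('s2.npy',s['img']);
a=cv2.resize(s['img'][60:260,180:400],(420,384))
cv2.imwrite('pics/w2.png',np.hstack([w[:,70:440],a])[:,:,::-1]);print(ctrl.get_obs())"
```

```text
{'time_s': 2.75, 'q': array([-2.66462160e-01,  1.26696750e-01,  1.87855895e+00,  3.08942079e-06,
        1.13628987e+00, -1.85775309e+00]), 'dq': array([ 9.62469451e-04,  2.94906360e-03, -2.82173448e-04,  3.92104580e-05,
       -6.17252054e-04,  3.44410481e-04]), 'joint_efforts': array([ 1.00943487e-02, -3.79100847e+01, -3.13332725e+01,  9.59186855e-05,
       -2.22748504e-04,  8.06639082e-05]), 'eef_pos': array([ 0.49996282, -0.01435599,  0.12706747]), 'eef_rot': array([ 2.30302582e-05, -1.02464716e-02,  9.99947503e-01, -5.08388188e-06]), 'wrist_force': array([ 0.29196034, -0.33035124,  0.08894497]), 'torque': array([-0.03136216, -0.0068455 ,  0.00845619]), 'grasp_force': 0.0, 'opening': -0.00129657919945091}
```

View pics/w2.png

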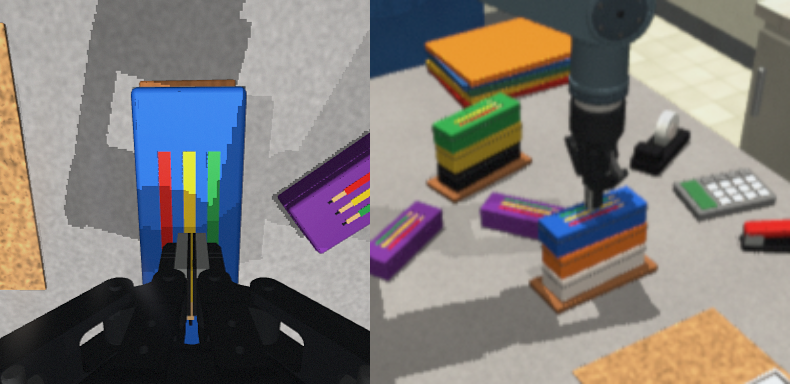

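The fingers closed just above the blue tin's lid (left panel (190,250), right panel (595,200)) without touching it. So the actual fingertip height doesn't match the stated one. I measure it with the cameras.

```bash
cat >> h.py <<'E'
def wcloud():
    o=ctrl.get_obs(); c=ctrl.camera("wrist"); c["extrinsics"]=c["T_tool_cam"]; return c["img"],cloud(c),o
E
python3 - <<'E'
from m import *
i,T,o=wcloud(); H=hsv(i)
m=(H[...,0]>100)&(H[...,0]<118)&(H[...,1]>150)&box(H.shape[:2],200,330,90,230)
P=T[m];print("blue lid in tool",np.round(np.nanmedian(P,0)*1000,1),np.round(np.nanpercentile(P,[2,98],axis=0)*1000,1))
# fingers in tool frame
g=box(H.shape[:2],225,300,230,345)&(H[...,1]<60)
for r in range(232,300,6):
  q=T[r,250:272]; print(r,np.round(np.nanmedian(q,0)*1000,1),i[r,261])
s=ctrl.camera("side");S=cloud(s)
for r in range(140,172,3):
  for c in (300,304): print(r,c,np.round(S[r,c]*1000),s["img"][r,c],end=" | ")
  print()
t=ctrl.camera("top");W=cloud(t);H=hsv(t["img"])
m=box(H.shape[:2],245,290,110,200)&(H[...,0]>100)&(H[...,0]<120)&(H[...,1]>120);rect(W,m,"blue")
E
```

```text
blue lid in tool [55.4 -1.2 -5.3] [[ 12.7 -26.9  -6.6]
 [ 78.5  24.   -3.8]]
232 [ 9.2 -0.5 -5.5] [144 121  22]
238 [ 12.1  -0.5 -18.5] [11 13 15]
244 [ 12.   -0.5 -24.7] [18 16 20]
250 [ 12.1  -0.4 -30.5] [13 11 14]
256 [ 12.1  -0.4 -35.8] [22 18 19]
262 [ 12.2  -0.4 -40.9] [13 16 11]
268 [ 12.   -0.4 -45.2] [18 18 17]
274 [ 10.4  -0.4 -46.9] [26 23 27]
280 [ 12.2  -0.4 -53.8] [29 30 29]
286 [  9.9  -0.4 -54.1] [28 27 29]
292 [  8.4  -0.4 -55.6] [27 27 29]
298 [  5.5  -0.4 -55.1] [27 28 26]
140 300 [490. -40. 245.] [21 20 21] | 140 304 [493. -53. 251.] [32 32 34] | 
143 300 [490. -41. 236.] [20 22 20] | 143 304 [491. -57. 245.] [22 23 23] | 
146 300 [488. -44. 229.] [17 16 17] | 146 304 [503. -41. 223.] [18 20 19] | 
149 300 [499. -29. 208.] [21 24 23] | 149 304 [493. -56. 225.] [39 38 39] | 
152 300 [508. -17. 188.] [23 25 23] | 152 304 [493. -57. 217.] [23 22 23] | 
155 300 [487. -47. 203.] [22 23 23] | 155 304 [488. -64. 213.] [17 19 21] | 
158 300 [490. -45. 191.] [19 20 20] | 158 304 [501. -46. 188.] [60 60 61] | 
161 300 [505. -24. 164.] [24 25 25] | 161 304 [539.   5. 135.] [ 53  81 136] | 
164 300 [504. -25. 155.] [19 22 21] | 164 304 [531.  -7. 134.] [ 49  87 112] | 
167 300 [505. -25. 145.] [49 47 38] | 167 304 [522. -21. 136.] [ 98  96 102] | 
170 300 [504. -27. 136.] [96 40 57] | 170 304 [516. -30. 134.] [97 44 82] | 
blue 3 c [482.9  21. ] size [12.6  0.9] long ang 18.6 z 343.1
```

The lid sits at tool z −5 mm, consistent with a 132 mm top, but the closed tips end near tool z −15 mm. They are about 40 mm further back than the sheet says. I'll rely on the measured value: open, shift about −1 mm in y, go 43 mm lower, and grip again.

{"op": "servo_tool", "data": {"series": "-1 0 0 0 0 0 0;-1 0 0 0 0 0 0;-1 0 0 0 0 0 0;-1 0 0 0 0 0 0;-1 0 0 0 0 0 0;-1 0 0 -0.010 0 0 0;-1 0 -0.001 -0.010 0 0 0;-1 0 -0.001 -0.010 0 0 0;-1 0 -0.001 -0.010 0 0 0"}}

```text
time_s: 3.65
eef_pos: [0.5002, -0.0154, 0.1374]
eef_rot: [0.0, -0.01, 1.0, -0.0]
wrist_force: [0.9, 0.5, -0.2]
opening: 1.007
grasp_force: 0.0
```

{"op": "servo_tool", "data": {"series": "-1 0 0 0.015 0 0 0;-1 0 0 0.030 0 0 0;-1 0 0 0.043 0 0 0;-1 0 0 0.053 0 0 0;-1 0 0 0.053 0 0 0;-1 0 0 0.053 0 0 0;1 0 0 0.053 0 0 0;1 0 0 0.053 0 0 0;1 0 0 0.053 0 0 0;1 0 0 0.053 0 0 0;1 0 0 0.053 0 0 0;1 0 0 0.053 0 0 0"}}

```text
time_s: 4.65
eef_pos: [0.5009, -0.0154, 0.0851]
eef_rot: [0.001, -0.01, 1.0, -0.0]
wrist_force: [-0.3, 1.5, 6.6]
opening: 0.627
grasp_force: 63.9
```

Gripped (opening 0.627 is 53 mm, 64 N). I lift straight up.

{"op": "servo_tool", "data": {"series": "1 0 0 -0.005 0 0 0;1 0 0 -0.012 0 0 0;1 0 0 -0.025 0 0 0;1 0 0 -0.045 0 0 0;1 0 0 -0.070 0 0 0;1 0 0 -0.090 0 0 0;1 0 0 -0.100 0 0 0;1 0 0 -0.100 0 0 0"}}

```text
time_s: 5.32
eef_pos: [0.5015, -0.0157, 0.1867]
eef_rot: [0.002, -0.01, 1.0, -0.001]
wrist_force: [1.0, -0.3, -3.0]
opening: 0.623
grasp_force: 63.3
```

Run:
```python
from m import *; from g import go
s=ctrl.camera("side");t=ctrl.camera("top")
cv2.imwrite("pics/l1.png",np.hstack([s["img"][100:300,180:440],t["img"][80:280,180:440]])[:,:,::-1])
i,T,o=wcloud();H=hsv(i);m=(H[...,0]>100)&(H[...,0]<118)&(H[...,1]>150)
P=T[m];print(np.round(np.nanpercentile(P,[2,50,98],axis=0)*1000,1))
go(.4954-.0013,-.3066+.070,.185,91.1)
```

```text
[[-17.4 -25.7 -48.5]
 [ 50.2  -0.2 -47.2]
 [ 80.3  25.1 -45.7]]
shift mm [   9.5 -221.4   -2.4] turn [ 0.  -0.1  0.1] at [ 0.499  -0.0151  0.1827]
```

View pics/l1.png

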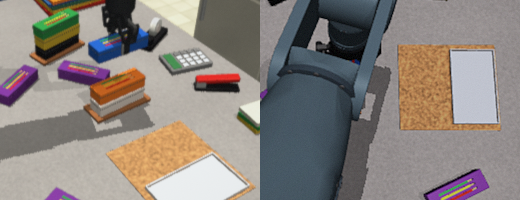

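Blue is lifted level, with orange (118,87) and white (118,103) left in place in the left panel. I carry it to the bare half.

{"op": "servo_tool", "data": {"series": "1 0.001 -0.010 -0.003 0 0 0;1 0.002 -0.035 -0.003 0 0 0;1 0.003 -0.065 -0.003 0 0 0;1 0.004 -0.100 -0.003 0 0 0;1 0.006 -0.135 -0.003 0 0 0;1 0.007 -0.165 -0.003 0 0 0;1 0.008 -0.190 -0.003 0 0 0;1 0.009 -0.210 -0.003 0 0 0;1 0.009 -0.221 -0.003 0 0 0;1 0.009 -0.221 -0.003 0 0 0;1 0.009 -0.221 -0.003 0 0 0"}}

```text
time_s: 6.38
eef_pos: [0.4949, -0.2362, 0.1861]
eef_rot: [-0.001, -0.01, 1.0, 0.001]
wrist_force: [-1.3, -0.6, -1.9]
opening: 0.624
grasp_force: 63.5
```

Run:
```python
from m import *; from g import go
go(.4941,-.2366,-.002,91.1)
t=ctrl.camera("top");W=cloud(t);H=hsv(t["img"])
cv2.imwrite("pics/t3.png",t["img"][60:260,170:440,::-1])
m=box(H.shape[:2],240,300,110,205)&(H[...,0]<22)&(H[...,1]>130)&(W[...,2]>.08);rect(W,m,"orange")
i,T,o=wcloud();H=hsv(i);m=(H[...,0]>100)&(H[...,0]<118)&(H[...,1]>150);print(np.nanmedian(T[m],0)*1000)
```

```text
shift mm [  0.6  -0.7 188.1] turn [ 0.1 -0.1  0. ] at [ 0.4949 -0.2362  0.1861]
orange 934 c [503.5 -15.5] size [158.9  53.9] long ang 3.6 z 92.3
[ 50.08641047   0.14713195 -47.23371423]
```

{"op": "servo_tool", "data": {"series": "1 0 0 0.010 0 0 0;1 0 0 0.035 0 0 0;1 0 0 0.065 0 0 0;1 0 0 0.095 0 0 0;1 0 0 0.125 0 0 0;1 0 0 0.150 0 0 0;1 0 0 0.168 0 0 0;1 0 0 0.178 0 0 0;1 0 0 0.184 0 0 0;1 0 0 0.187 0 0 0;1 0 0 0.188 0 0 0;1 0 0 0.188 0 0 0"}}

```text
time_s: 7.48
eef_pos: [0.4963, -0.2368, -0.0001]
eef_rot: [0.001, -0.01, 1.0, -0.001]
wrist_force: [0.4, 0.5, -2.1]
opening: 0.625
grasp_force: 63.5
```

{"op": "servo_tool", "data": {"series": "1 0 0 0.001 0 0 0;1 0 0 0.002 0 0 0;1 0 0 0.002 0 0 0;1 0 0 0.002 0 0 0"}}

```text
time_s: 7.82
eef_pos: [0.4957, -0.2367, -0.0026]
eef_rot: [0.0, -0.01, 1.0, -0.0]
wrist_force: [-0.9, 0.1, -1.4]
opening: 0.622
grasp_force: 63.5
```

Nearly in contact; one more mm, then release and retreat.

{"op": "servo_tool", "data": {"series": "1 0 0 0.001 0 0 0;1 0 0 0.001 0 0 0;0.2 0 0 0.001 0 0 0;-0.6 0 0 0.001 0 0 0;-0.9 0 0 0.001 0 0 0;-0.9 0 0 0.001 0 0 0;-0.9 0 0 0 0 0 0;-0.9 0 0 -0.020 0 0 0;-0.9 0 0 -0.060 0 0 0;-0.9 0 0 -0.100 0 0 0;-0.9 0 0 -0.140 0 0 0;-0.9 0 0 -0.180 0 0 0"}}

```text
time_s: 8.82
eef_pos: [0.4952, -0.2362, 0.1788]
eef_rot: [-0.0, -0.01, 1.0, 0.0]
wrist_force: [0.9, -1.0, -1.3]
opening: 0.954
grasp_force: 0.0
```

Run:
```python
from m import *; from g import go
i,T,o=wcloud();H=hsv(i);w,a,b,c=o["eef_rot"]
W=R.from_quat([a,b,c,w]).apply(T.reshape(-1,3)).reshape(T.shape)+o["eef_pos"]
rect(W,(H[...,0]>100)&(H[...,0]<118)&(H[...,1]>150),"blue wrist")
t=ctrl.camera("top");W=cloud(t);H=hsv(t["img"])
rect(W,box(H.shape[:2],240,300,110,205)&(H[...,0]<22)&(H[...,1]>130)&(W[...,2]>.08),"orange")
go(.5035,-.0155,.165,93.6)
```

```text
blue wrist 6596 c [ 493.6 -237.1] size [158.6  53.2] long ang 1.5 z 44.4
orange 930 c [502.9 -15.5] size [157.5  53.9] long ang 3.5 z 92.1
shift mm [ -8.5 223.9  18.2] turn [-0.5  0.6 -2.4] at [ 0.4995 -0.2393  0.1851]
```

Blue is flat on the mat at (494,−237), top at 44 mm, released. Next I go over the orange tin.

{"op": "servo_tool", "data": {"series": "-0.9 -0.008 0.221 0.015 0 0 -2.4;-0.9 -0.008 0.221 0.015 0 0 -2.4;-0.9 -0.008 0.221 0.015 0 0 -2.4;-0.9 -0.008 0.221 0.015 0 0 -2.4;-0.9 -0.008 0.221 0.015 0 0 -2.4;-0.9 -0.008 0.221 0.015 0 0 -2.4;-0.9 -0.008 0.221 0.015 0 0 -2.4;-0.9 -0.008 0.221 0.015 0 0 -2.4;-0.9 -0.008 0.221 0.015 0 0 -2.4;-0.9 -0.008 0.221 0.015 0 0 -2.4"}}

```text
time_s: 9.75
eef_pos: [0.4992, -0.0166, 0.162]
eef_rot: [0.0, -0.03, 1.0, -0.0]
wrist_force: [-0.3, 0.5, -1.0]
opening: 0.95
grasp_force: 0.0
```

Run:
```python
from m import *; from g import go
i,T,o=wcloud();H=hsv(i);w,a,b,c=o["eef_rot"]
W=R.from_quat([a,b,c,w]).apply(T.reshape(-1,3)).reshape(T.shape)+o["eef_pos"]
rect(W,(H[...,0]<22)&(H[...,1]>130)&(W[...,2]>.08),"orange wrist")
go(.5032,-.0155,.045,93.6)
```

```text
orange wrist 9840 c [503.5 -16.7] size [159.1  54.2] long ang 3.6 z 92.3
shift mm [ -4.1   1.  117. ] turn [-0.   0.  -0.1] at [ 0.4992 -0.0167  0.162 ]
```

{"op": "servo_tool", "data": {"series": "-1 -0.004 0 0.030 0 0 0;-1 -0.004 0 0.065 0 0 0;-1 -0.004 0 0.090 0 0 0;-1 -0.004 0 0.108 0 0 0;-1 -0.004 0 0.117 0 0 0;-1 -0.004 0 0.117 0 0 0;-1 -0.004 0 0.117 0 0 0;1 -0.004 0 0.117 0 0 0;1 -0.004 0 0.117 0 0 0;1 -0.004 0 0.117 0 0 0;1 -0.004 0 0.117 0 0 0;1 -0.004 0 0.117 0 0 0"}}

```text
time_s: 10.8
eef_pos: [0.5044, -0.0156, 0.0467]
eef_rot: [0.002, -0.031, 1.0, -0.001]
wrist_force: [-0.4, -1.6, 6.8]
opening: 0.625
grasp_force: 63.9
```

{"op": "servo_tool", "data": {"series": "1 0 0 0 0 0 0;1 0 0 -0.005 0 0 0;1 0 0 -0.012 0 0 0;1 0 0 -0.025 0 0 0;1 0 0 -0.050 0 0 0;1 0 0 -0.080 0 0 0;1 0 0 -0.110 0 0 0;1 0 0 -0.130 0 0 0;1 0 0 -0.140 0 0 0;1 0 0 -0.140 0 0 0;1 0 0 -0.140 0 0 0;1 0 0 -0.140 0 0 0"}}

```text
time_s: 11.8
eef_pos: [0.5017, -0.0147, 0.1833]
eef_rot: [-0.001, -0.031, 1.0, 0.0]
wrist_force: [-0.2, -0.8, -2.5]
opening: 0.627
grasp_force: 63.3
```

Run:
```python
from m import *; from g import go
i,T,o=wcloud();H=hsv(i)
m=(H[...,0]<22)&(H[...,1]>130)&(T[...,2]<0);P=T[m];print(np.round(np.nanpercentile(P,[1,50,99],axis=0)*1000,1))
go(.4954+.0013,-.3066-.070,.185,91.1)
s=ctrl.camera("side");S=cloud(s);HS=hsv(s["img"])
b=box(HS.shape[:2],255,340,150,225)&(HS[...,1]<90)&(S[...,2]>.045)&(S[...,2]<.065);rect(S,b,"white")
```

```text
[[-21.  -26.  -47.2]
 [ 43.2  -3.8 -45.7]
 [ 80.1  25.9 -43.5]]
shift mm [  27.5 -360.9   -2.3] turn [ 0.1 -0.2  2.5] at [ 0.5017 -0.0147  0.183 ]
white 657 c [502.8 -18.9] size [162.5  58.7] long ang 4.4 z 54.3
```

{"op": "servo_tool", "data": {"series": "1 0.001 -0.010 -0.002 0 0 0.2;1 0.003 -0.037 -0.002 0 0 0.5;1 0.006 -0.073 -0.002 0 0 0.8;1 0.009 -0.110 -0.002 0 0 1;1 0.012 -0.148 -0.002 0 0 1.2;1 0.015 -0.186 -0.002 0 0 1.4;1 0.018 -0.224 -0.002 0 0 1.6;1 0.020 -0.262 -0.002 0 0 1.8;1 0.022 -0.298 -0.002 0 0 2;1 0.025 -0.330 -0.002 0 0 2.3;1 0.027 -0.352 -0.002 0 0 2.5;1 0.027 -0.361 -0.002 0 0 2.5"}}

```text
time_s: 12.9
eef_pos: [0.497, -0.3811, 0.1859]
eef_rot: [-0.001, -0.008, 1.0, -0.0]
wrist_force: [-0.4, -0.6, -1.8]
opening: 0.622
grasp_force: 63.6
```

{"op": "servo_tool", "data": {"series": "1 0 0 0 0 0 0;1 0 0 0 0 0 0;1 0 0 0 0 0 0"}}

```text
time_s: 13.15
eef_pos: [0.4985, -0.3756, 0.1865]
eef_rot: [-0.0, -0.01, 1.0, 0.001]
wrist_force: [0.0, -0.3, -1.2]
opening: 0.627
grasp_force: 63.6
```

Run:
```python
from m import *; from g import go
go(.4967,-.3766,.001,91.1)
i,T,o=wcloud();H=hsv(i)
m=(H[...,0]<22)&(H[...,1]>130)&(T[...,2]<0);print(np.nanmedian(T[m],0)*1000)
t=ctrl.camera("top");W=cloud(t);H=hsv(t["img"]);b=box(H.shape[:2],245,290,110,205)
m=b&(W[...,2]>.04);rect(W,m,"white top")
for k in (.02,.03):
  q=W[b&(W[...,2]>k)];print(len(q),np.median(q,0))
rect(W,box(H.shape[:2],318,372,110,205)&(H[...,0]>100)&(H[...,0]<118)&(H[...,1]>120),"blue top")
cv2.imwrite("pics/t4.png",cv2.resize(t["img"][90:230,220:440,::-1],None,fx=3,fy=3))
```

```text
shift mm [  1.6  -1.2 185.5] turn [ 0.1 -0.   0. ] at [ 0.4985 -0.3756  0.1865]
[ 43.33634069  -4.03486164 -45.70174441]
white top 1098 c [503.5 -17.5] size [159.9  53.9] long ang 4.6 z 53.9
1831 [ 0.45293607 -0.00608966  0.05384428]
1823 [ 0.4533498  -0.00605735  0.05385779]
blue top 506 c [ 509.6 -234.8] size [123.3  54.9] long ang 1.7 z 44.2
```

View pics/t4.png

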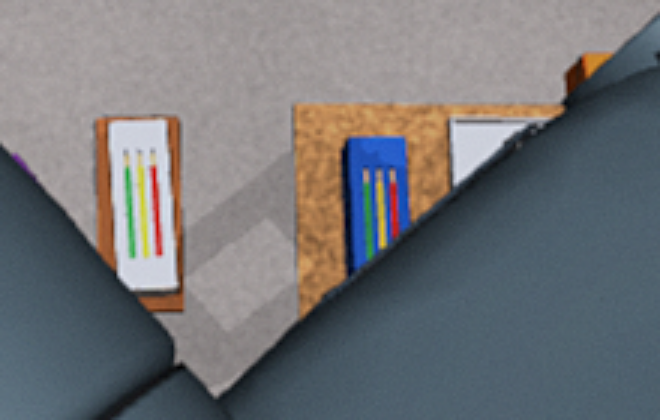

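The picture shows white alone on its riser (145,205) and blue flat on the bare half (378,200). White's top measures (503.5, −17.5), 4.6°. I lower orange into the tray.

{"op": "servo_tool", "data": {"series": "1 0.001 -0.001 0.010 0 0 0;1 0.001 -0.001 0.035 0 0 0;1 0.001 -0.001 0.065 0 0 0;1 0.001 -0.001 0.095 0 0 0;1 0.001 -0.001 0.125 0 0 0;1 0.001 -0.001 0.150 0 0 0;1 0.001 -0.001 0.167 0 0 0;1 0.001 -0.001 0.176 0 0 0;1 0.001 -0.001 0.181 0 0 0;1 0.001 -0.001 0.184 0 0 0;1 0.001 -0.001 0.184 0 0 0;1 0.001 -0.001 0.184 0 0 0"}}

```text
time_s: 14.25
eef_pos: [0.4983, -0.3787, 0.0043]
eef_rot: [0.001, -0.01, 1.0, -0.001]
wrist_force: [-0.4, -0.1, -1.6]
opening: 0.625
grasp_force: 63.6
```

{"op": "servo_tool", "data": {"series": "1 0 0 0.001 0 0 0;1 0 0 0.002 0 0 0;1 0 0 0.003 0 0 0;1 0 0 0.003 0 0 0;1 0 0 0.003 0 0 0"}}

```text
time_s: 14.67
eef_pos: [0.4981, -0.3787, 0.0017]
eef_rot: [0.001, -0.009, 1.0, -0.001]
wrist_force: [-2.1, 1.3, 5.7]
opening: 0.623
grasp_force: 64.3
```

Contact felt at 5.7 N. Release and rise.

{"op": "servo_tool", "data": {"series": "0.2 0 0 0.003 0 0 0;-0.3 0 0 0.003 0 0 0;-0.6 0 0 0.003 0 0 0;-0.6 0 0 0.003 0 0 0;-0.6 0 0 0.003 0 0 0;-0.6 0 0 -0.005 0 0 0;-0.6 0 0 -0.030 0 0 0;-0.8 0 0 -0.070 0 0 0;-0.9 0 0 -0.110 0 0 0;-0.9 0 0 -0.150 0 0 0;-0.9 0 0 -0.180 0 0 0;-0.9 0 0 -0.180 0 0 0"}}

```text
time_s: 15.67
eef_pos: [0.5008, -0.3814, 0.1892]
eef_rot: [0.005, -0.01, 1.0, -0.005]
wrist_force: [0.4, -0.4, 0.0]
opening: 0.95
grasp_force: 0.0
```

```bash
cat >> m.py <<'E'
def wworld():
    i,T,o=wcloud();w,a,b,c=o["eef_rot"]
    return hsv(i),R.from_quat([a,b,c,w]).apply(T.reshape(-1,3)).reshape(T.shape)+o["eef_pos"]
E
python3 - <<'E'
from m import *; from g import go
H,W=wworld()
rect(W,(H[...,0]<22)&(H[...,1]>150)&(W[...,2]>.035),"orange")
go(.4936,-.2371,.15,91.5)
E
```

```text
orange 5775 c [ 495.7 -321.5] size [168.6 157. ] long ang -88.9 z 47.3
shift mm [  3.5 143.5  34.6] turn [-0.4  0.3 -0.4] at [ 0.4996 -0.3802  0.1856]
```

{"op": "servo_tool", "data": {"series": "-0.9 0.003 0.141 0.031 0 0 -0.4;-0.9 0.003 0.141 0.031 0 0 -0.4;-0.9 0.003 0.141 0.031 0 0 -0.4;-0.9 0.003 0.141 0.031 0 0 -0.4;-0.9 0.003 0.141 0.031 0 0 -0.4;-0.9 0.003 0.141 0.031 0 0 -0.4;-0.9 0.003 0.141 0.031 0 0 -0.4;-0.9 0.003 0.141 0.031 0 0 -0.4"}}

```text
time_s: 16.38
eef_pos: [0.4922, -0.2385, 0.1492]
eef_rot: [0.0, -0.012, 1.0, -0.0]
wrist_force: [0.1, 0.5, 0.2]
opening: 0.948
grasp_force: 0.0
```

Run:
```python
from m import *; from g import go
H,W=wworld();z=W[...,2];x,y=W[...,0],W[...,1]
rect(W,(H[...,0]<22)&(H[...,1]>150)&(z>.04)&(z<.055),"orange")
rect(W,(H[...,0]>100)&(H[...,0]<118)&(H[...,1]>150)&(z>.04),"blue")
go(.4936,-.2371,-.003,91.5)
```

```text
orange 10267 c [ 493.5 -216.2] size [379.1 158.4] long ang -88.6 z 47.4
blue 8058 c [ 493.9 -237.1] size [158.3  53.2] long ang 1.5 z 44.4
shift mm [ -1.5   1.5 152.2] turn [-0.   0.  -0.1] at [ 0.4921 -0.2386  0.1492]
```

{"op": "servo_tool", "data": {"series": "-1 -0.001 0.001 0.035 0 0 0;-1 -0.001 0.001 0.075 0 0 0;-1 -0.001 0.001 0.110 0 0 0;-1 -0.001 0.001 0.135 0 0 0;-1 -0.001 0.001 0.148 0 0 0;-1 -0.001 0.001 0.152 0 0 0;-1 -0.001 0.001 0.152 0 0 0;1 -0.001 0.001 0.152 0 0 0;1 -0.001 0.001 0.152 0 0 0;1 -0.001 0.001 0.152 0 0 0;1 -0.001 0.001 0.152 0 0 0;1 -0.001 0.001 0.152 0 0 0"}}

```text
time_s: 17.43
eef_pos: [0.4944, -0.2373, -0.0008]
eef_rot: [0.002, -0.013, 1.0, -0.001]
wrist_force: [-0.6, -0.2, 6.1]
opening: 0.62
grasp_force: 64.7
```

{"op": "servo_tool", "data": {"series": "1 0 0 0 0 0 0;1 0 0 -0.005 0 0 0;1 0 0 -0.015 0 0 0;1 0 0 -0.030 0 0 0;1 0 0 -0.055 0 0 0;1 0 0 -0.085 0 0 0;1 0 0 -0.110 0 0 0;1 0 0 -0.130 0 0 0;1 0 0 -0.140 0 0 0;1 0 0 -0.140 0 0 0;1 0 0 -0.140 0 0 0;1 0 0 -0.140 0 0 0"}}

```text
time_s: 18.43
eef_pos: [0.4919, -0.2354, 0.1355]
eef_rot: [-0.001, -0.013, 1.0, 0.001]
wrist_force: [-0.3, -0.2, -3.1]
opening: 0.626
grasp_force: 63.7
```

Run:
```python
from m import *; from g import go
i,T,o=wcloud();H=hsv(i);m=(H[...,0]>100)&(H[...,0]<118)&(H[...,1]>150)&(T[...,2]<0);P=T[m];print(np.round(np.nanpercentile(P,[1,50,99],axis=0)*1000,1))
go(.5035,-.0175,.135,94.6)
```

```text
[[-21.4 -26.1 -46.8]
 [ 48.4   0.5 -45.2]
 [ 79.4  25.8 -43.1]]
shift mm [-17.3 217.4   0.6] turn [ 0.1 -0.1 -3.1] at [ 0.4918 -0.2353  0.1352]
```

{"op": "servo_tool", "data": {"series": "1 -0.001 0.010 0 0 0 -0.2;1 -0.003 0.035 0 0 0 -0.5;1 -0.005 0.065 0 0 0 -0.9;1 -0.008 0.100 0 0 0 -1.4;1 -0.011 0.135 0 0 0 -1.9;1 -0.013 0.165 0 0 0 -2.4;1 -0.015 0.190 0 0 0 -2.8;1 -0.016 0.208 0 0 0 -3.1;1 -0.017 0.217 0 0 0 -3.1;1 -0.017 0.217 0 0 0 -3.1;1 -0.017 0.217 0 0 0 -3.1;1 -0.017 0.217 0 0 0 -3.1"}}

```text
time_s: 19.48
eef_pos: [0.5042, -0.0196, 0.1367]
eef_rot: [-0.0, -0.04, 0.999, -0.0]
wrist_force: [-0.2, -0.2, -1.1]
opening: 0.625
grasp_force: 63.7
```

Run:
```python
from m import *; from g import go
go(.5035,-.0175,.0468,94.6)
```

```text
shift mm [ 0.5  2.2 89.9] turn [-0.  -0.  -0.1] at [ 0.5042 -0.0196  0.1367]
```

{"op": "servo_tool", "data": {"series": "1 0 0.002 0.010 0 0 0;1 0 0.002 0.028 0 0 0;1 0 0.002 0.048 0 0 0;1 0 0.002 0.065 0 0 0;1 0 0.002 0.076 0 0 0;1 0 0.002 0.083 0 0 0;1 0 0.002 0.087 0 0 0;1 0 0.002 0.088 0 0 0;1 0 0.002 0.088 0 0 0;1 0 0.002 0.088 0 0 0"}}

```text
time_s: 20.32
eef_pos: [0.5049, -0.017, 0.0498]
eef_rot: [0.001, -0.04, 0.999, -0.0]
wrist_force: [0.0, 0.2, -1.5]
opening: 0.628
grasp_force: 63.7
```

{"op": "servo_tool", "data": {"series": "1 0 0 0.001 0 0 0;1 0 0 0.002 0 0 0;1 0 0 0.002 0 0 0;1 0 0 0.002 0 0 0"}}

```text
time_s: 20.65
eef_pos: [0.5044, -0.0168, 0.0473]
eef_rot: [0.0, -0.04, 0.999, -0.0]
wrist_force: [-0.7, -0.1, -1.3]
opening: 0.627
grasp_force: 63.7
```

{"op": "servo_tool", "data": {"series": "1 0 0 0.001 0 0 0;1 0 0 0.001 0 0 0;1 0 0 0.001 0 0 0"}}

```text
time_s: 20.9
eef_pos: [0.5044, -0.0168, 0.0472]
eef_rot: [0.0, -0.04, 0.999, -0.0]
wrist_force: [-4.3, 0.9, 9.7]
opening: 0.622
grasp_force: 64.8
```

Contact felt at 9.7 N. Release, rise straight up, and move clear of the view.

{"op": "servo_tool", "data": {"series": "0.2 0 0 0 0 0 0;-0.4 0 0 0 0 0 0;-0.9 0 0 0 0 0 0;-0.9 0 0 0 0 0 0;-0.9 0 0 0 0 0 0;-0.9 0 0 -0.010 0 0 0;-0.9 0 0 -0.040 0 0 0;-0.9 0 0 -0.080 0 0 0;-0.9 0 0 -0.120 0 0 0;-0.9 0 0 -0.150 0 0 0;-0.9 0 0 -0.150 0 0 0;-0.9 0 0 -0.150 0 0 0"}}

```text
time_s: 21.9
eef_pos: [0.5057, -0.0171, 0.1989]
eef_rot: [0.003, -0.04, 0.999, -0.001]
wrist_force: [-0.6, -0.3, -0.8]
opening: 0.949
grasp_force: 0.0
```

{"op": "servo_tool", "data": {"series": "-0.9 0.030 0.030 0 0 0 0;-0.9 0.070 0.070 0 0 0 0;-0.9 0.070 0.100 0 0 0 0;-0.9 0.070 0.140 0 0 0 0;-0.9 0.070 0.180 0 0 0 0;-0.9 0.070 0.220 0 0 0 0;-0.9 0.070 0.250 0 0 0 0;-0.9 0.070 0.250 0 0 0 0;-0.9 0.070 0.250 0 0 0 0;-0.9 0.070 0.250 0 0 0 0"}}

```text
time_s: 22.73
eef_pos: [0.4135, 0.2264, 0.1947]
eef_rot: [-0.001, -0.04, 0.999, -0.0]
wrist_force: [-0.6, 0.2, 0.5]
opening: 0.949
grasp_force: 0.0
```

Run:
```python
from m import *
t=ctrl.camera("top");W=cloud(t);H=hsv(t["img"]);sh=H.shape[:2];s=ctrl.camera("side")
bl=(H[...,0]>100)&(H[...,0]<118)&(H[...,1]>120)
rect(W,box(sh,245,290,110,205)&bl&(W[...,2]>.08),"blue")
rect(W,box(sh,368,425,118,215)&(W[...,2]>.035),"orange")
S=cloud(s);H=hsv(s["img"]);z=S[...,2]
for n,a,b in(("blue",.06,.085),("white",.02,.045)):
  q=S[box(sh,255,340,160,225)&(z>a)&(z<b)&(S[...,1]<.02)&(S[...,1]>-.06)];print(n,len(q),np.percentile(q[:,1],[2,98]),np.percentile(q[:,0],[2,98]))
cv2.imwrite("pics/f.png",np.hstack([cv2.resize(s["img"][140:340,230:440],(400,380)),cv2.resize(t["img"][100:230,230:440],(400,380))])[:,:,::-1])
print(ctrl.get_obs()["dq"].round(3))
```

```text
blue 846 c [504.  -16.5] size [157.8  52.3] long ang 4.7 z 92.2
orange 1145 c [ 497.6 -376.3] size [159.  56.] long ang 0.4 z 47.3
blue 372 [-0.04945916 -0.00106484] [0.42519448 0.58364286]
white 340 [-0.05109418 -0.00591763] [0.4237001  0.58239508]
[-0.01  -0.008 -0.005  0.003  0.002  0.001]
```

View pics/f.png

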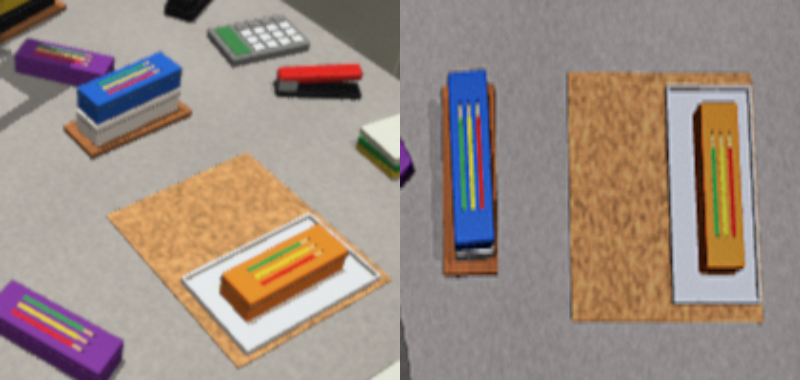

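The side view shows blue square on white (130,95) and orange flat in the tray (285,270). Blue measures (504, −16.5) at 4.7° with its top at 92 mm, and orange's top is at 47 mm. The arm is clear, so I hand in.

```bash
python3 -c "
from bench import ctrl
print(ctrl.hand_in())"
```

```text
the job is handed in; nothing more can be done
None
```

The job is handed in, with no verdict returned: by camera, the orange tin lies flat in the tray, the blue tin is square on the white one (within about 2 mm and 1 degree), white did not visibly move, and the arm is clear.

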